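# Release the locked nest with the T-handled key

## Task

Take the T-handled key out of the key rack, push it fully home into the slot in the middle of the locked round nest, then turn it clockwise (seen from above) about a quarter turn to draw the hidden bolt. Leave the key standing in the lock, still fully in.

Things in the scene. Friction and masses are not known exactly. Their poses are not given: they have to be found in the camera images.
- key_grip (a point): Centre of the bar of the steel T-handled key, standing in one of three holes (85 mm apart) of an dark steel rack 45 mm high. Bar: 70 mm long (x axis), 14 thick (y), 22 high (z up). Under it a 12 mm shank, 30 long, ends in a collar 50 across, 6 thick, resting on the rack. The other two keys have a 38 mm round knob and a 22 mm straight upright handle, and cannot turn the lock; the order varies.
- key_tip (a point): Lower end of the T-key's blade, on its axis, 77 mm below the bar's centre; same axes as key_grip. The blade, below the collar, is flat: 20 mm wide (x, along the bar), 8 thick (y), 30 long, end rounded; in the rack it is out of sight in a 30 mm hole. The whole key is 88 mm tall, about 0.22 kg.
- slot (a point): Centre of the slot mouth, on top (z 47 mm) of the square 46 mm steel core of the locked nest: a fixed cream nylon disc 150 mm across, 45 high, with a dark block at its rim. Slot 32 mm long (x axis, turns with the core), 16 wide (y), 34 deep, chamfered 3 mm. With the key home its collar rests on the core, bar centre 47 mm above here. The similar disc on the other side (left or right) has no slot.
- bolt (a joint): Hidden bolt in the nest, in m: 0 locked (start), 0.014 fully drawn. It moves 10.8 mm per rad of the core, which turns only clockwise from above, 74 degrees to its stop, with slight friction (0.08 N m), and stays where left. The loose blade has up to 25 degrees of play before it drives the core.
Things that resemble listed ones, but are neither listed nor needed, are in the scene too. What is shaped like the part that bears key_grip but brown or yellow is not meant.

How it is judged:
On the way:
1. the T-handled key is fully home in the slot, before the bolt is drawn (z of key_tip in the frame of slot below -0.02 m and horizontal distance between key_tip and slot below 0.015 m and angle between key_grip's own z axis and vertical below 0.2 rad and value of joint bolt below 0.005 m), for 0.1 s.
At the end, for the whole second after the job is handed in: The T-handled key stands upright (within 11 degrees) in the lock's slot, its tip at least 20 mm below the slot's mouth and within 15 mm of its centre, the bolt is drawn back by more than 8 mm and at rest (z of key_tip in the frame of slot below -0.02 m and horizontal distance between key_tip and slot below 0.015 m and angle between key_grip's own z axis and vertical below 0.2 rad and value of joint bolt above 0.008 m and velocity of joint bolt below 0.01 m/s); the robot touches nothing.
It also fails if it takes over 38 s, if anything falls off the work surface, if the arm or the gripper's body presses on something with over 40 N, if the wrist force passes 120 N, or if a joint passes its speed limit or range.

## Robot

A 6-joint arm with a two-finger parallel gripper is mounted at the origin on the work surface. World frame = base frame: x ahead of the robot, y to its left, z up, the work surface at z = 0. Lengths are in m, angles in rad, forces in N, time in s.
With the tool pointing down it reaches from about 0.35 to 0.85 m from the base axis. Payload 8.1 kg.
Tool frame: the origin (TCP) lies at the very end of the fingers, on their centre line; the grasp point (between the pads) lies 19 mm behind it (robot.grip_depth is the distance from the TCP to the grasp point, in m); z points along the fingers, y is the line along which they close (so a half turn about z gives the same grasp; the last joint's range is limited). The gripper opens to 93 mm and grips with 3 to 60 N. Pads are 15 mm wide; open, the fingers measure 128 mm over their backs; the gripper's body (75 mm by 188 mm) begins 65 mm behind the grasp point.
Start: joints at [1.126, 0.13, 1.488, -0, 1.523, -0.085], TCP at [0.211, 0.562, 0.198] pointing down, gripper open.
Joint ranges: [-2.96, 2.96], [-0.89, 2.26], [0.02, 2.5], [-1.34, 4.48], [0, 2.73], [-2.66, 2.66]. Speed limits (rad/s): [2.39, 2.39, 2.79, 3.14, 3.14, 3.14].

## Interface

Orientations are given as a rotation vector (axis times angle).
In Python, from plant import robot gives the robot as it stands. The module is installed in compiled form; this text tells all that it offers.
- The arm moves only by the shell command python3 -m jog 'ROWS' [FORCE]. ROWS is JSON, a list that holds one entry, the list of rows, each a list of 7 numbers: the turn, a rotation vector about the tool's x, y, z in degrees, then the shift along the tool's x, y, z in cm, then the finger opening in cm, from 0 to 9.3. A call has 1 to 5 rows; each row shifts and turns the commanded pose from where the row before left it, along the tool's axes as they then stand; what a row does not reach is not made up. A row lasts 1/12 s, in which the tool goes at most 41.7 mm and 7.16 degrees, less where a joint would pass 70% of its speed; a pose out of reach is approached as far as the arm can. A call is refused whole if a number of a shift passes 4.17 or a number of a turn 7.16, either way. A call with a gripper value outside its range is refused whole. The fingers move at their own pace and stop on an object; FORCE is the grip in N (left out, the last holds). Time passes only in rows, so rows that do not move let the fingers close. It gives the time, the measured TCP pose, the force and the opening at its end, in the units of the state.
- robot.read_state(): the state, without advancing time (a new reading comes with each control period).
- robot.read_camera(name): name is "side" or "top" or "wrist"; returns a dict with "img" (400x640x3 uint8, red, green, blue), "fx", "fy", "cx", "cy" (pixels), "extrinsics" (4x4, takes a point from camera to world coordinates). Camera axes: x right, y up, looking along -z (the intrinsics and any distortion apply to the point x, -y, -z); pixel columns grow to the right and rows downward; lengths in m; the calibration is good to about 2 mm. A picture is of the moment at which its call begins. There is no depth.
- robot.close_job(): hands the job in, once; it reports no verdict.
Trained networks look in a picture, given as the dict that the camera call returned (one of the last four; its "shot" number tells which), for a name from the list of things; names that differ only in an ending like _2 or _b are one class to them, and where a whole thing is asked for, a point or a joint stands for the part that bears it (a point fixed in the world has none). Each returns a list of dicts, best first, with "confidence" (0 to 1); they miss things now and then, are a little off and sometimes report something else, mostly with a low value. They report only what shows in the picture. A call takes as long as a camera call. They do not tell look-alikes from the thing itself.
- robot.masks_of(picture, label): "pixels" (400x640 bool, what is visible of it) and "point" ([column, row] in pixels, amid what is visible of it).
- robot.pinpoint(picture, label): "point" ([column, row] in pixels: a listed point, or the origin of a listed thing).
The state is a dict: "t": time; "q": joint angles; "dq": joint speeds; "joint_torque": joint torques, N m; "tool_pos": TCP position; "orientation": TCP orientation; "force": force on the tool from outside, world axes, zero at the start; "wrist_torque": the same for the moment, N m; "opening": finger opening in m.
Only numpy, scipy, OpenCV 4.12 (cv2) and the standard library are available. Lean on these libraries where they do the work, as an engineer would, in place of code of your own. Each camera call takes 0.05 s, during which the arm holds its last target. There are 200 camera calls.

## Working session

There is one attempt and no reset: what is moved stays moved. The work goes in short steps, Python scripts to look and compute and a shell command to move; the robot and the scene stay as the last step left them, time stands still between calls to the robot, and variables do not carry over. Pictures are saved under pics/ and viewed, on a budget of 10 in all, crops included, one or two more only if the job needs it, and the job is handed in when it is done.

```bash
mkdir -p pics; cat > h.py <<'E'
import numpy as np, cv2
from plant import robot
from scipy.spatial.transform import Rotation as R
def shot(n,save=None):
    p=robot.read_camera(n)
    if save: cv2.imwrite('pics/'+save,p['img'][:,:,::-1])
    return p
def ray(p,uv):
    d=np.array([(uv[0]-p['cx'])/p['fx'],-(uv[1]-p['cy'])/p['fy'],-1.])
    E=p['extrinsics']; return E[:3,3],E[:3,:3]@d
def at(p,uv,z):
    o,d=ray(p,uv); return o+d*(z-o[2])/d[2]
def proj(p,X):
    E=p['extrinsics']; c=E[:3,:3].T@(np.array(X)-E[:3,3])
    return [p['cx']+p['fx']*c[0]/-c[2], p['cy']-p['fy']*c[1]/-c[2]]
E
python3 - <<'E'
from h import *
ims=[]
for n in ['top','side']:
    p=shot(n); ims.append(p['img'])
    print(n,p.keys(),p['fx'],p['extrinsics'].round(3).tolist())
    for l,z in [('key_grip',.092),('slot',.047),('key_tip',.015)]:
        for d in robot.pinpoint(p,l)[:4]: print(l,d['confidence'],np.round(d['point'],1),at(p,d['point'],z).round(3))
cv2.imwrite('pics/top.png',ims[0][:,:,::-1]);cv2.imwrite('pics/side.png',ims[1][:,:,::-1])
s=robot.read_state();print(s['t'],s['tool_pos'],s['orientation'],R.from_rotvec(s['orientation']).as_matrix().round(2).tolist())
E
```

```text
top dict_keys(['img', 'fx', 'fy', 'cx', 'cy', 'extrinsics', 'shot']) 427.3741840621818 [[-0.017, 0.989, -0.149, 0.372], [-1.0, -0.017, -0.001, 0.006], [-0.004, 0.149, 0.989, 1.004], [0.0, 0.0, 0.0, 1.0]]
key_grip 0.98 [253.4 290. ] [0.322 0.143 0.092]
key_grip 0.69 [348.1 231. ] [ 0.443 -0.059  0.092]
key_grip 0.63 [392.5 273. ] [ 0.353 -0.15   0.092]
slot 0.71 [241.4 142.5] [0.655 0.179 0.047]
key_tip 0.96 [261.8 290.5] [0.317 0.135 0.015]
side dict_keys(['img', 'fx', 'fy', 'cx', 'cy', 'extrinsics', 'shot']) 438.9972091896052 [[0.88, 0.312, -0.358, 0.182], [-0.475, 0.573, -0.668, -0.592], [-0.003, 0.757, 0.653, 0.685], [0.0, 0.0, 0.0, 1.0]]
key_grip 0.92 [295.  289.2] [ 0.353 -0.164  0.092]
key_grip 0.7 [356.3 277.7] [ 0.456 -0.192  0.092]
key_grip 0.69 [314.4 232.1] [ 0.443 -0.06   0.092]
key_grip 0.6 [219.6 202.6] [0.311 0.109 0.092]
slot 0.83 [347.  157.7] [0.655 0.175 0.047]
key_tip 0.87 [315.6 261.9] [ 0.441 -0.067  0.015]
key_tip 0.81 [223.9 226. ] [0.312 0.121 0.015]
key_tip 0.8 [353.2 303.7] [ 0.455 -0.189  0.015]
key_tip 0.62 [297.  314.3] [ 0.355 -0.16   0.015]
0.4 [0.21118853 0.5615122  0.19818731] [-5.62077316e-01 -3.09080932e+00  4.41710376e-04] [[-0.94, 0.35, -0.0], [0.35, 0.94, -0.0], [0.0, -0.0, -1.0]]
```

View pics/top.png

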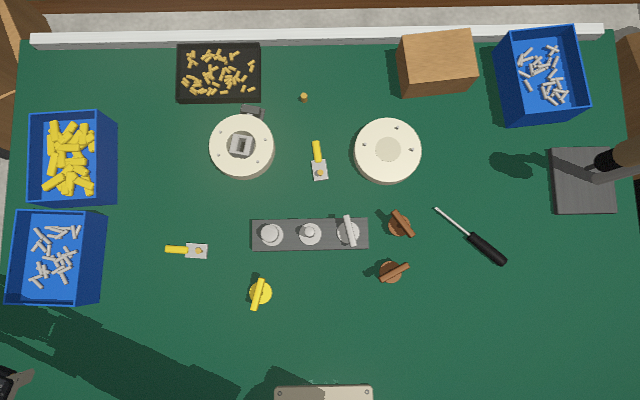

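View pics/side.png

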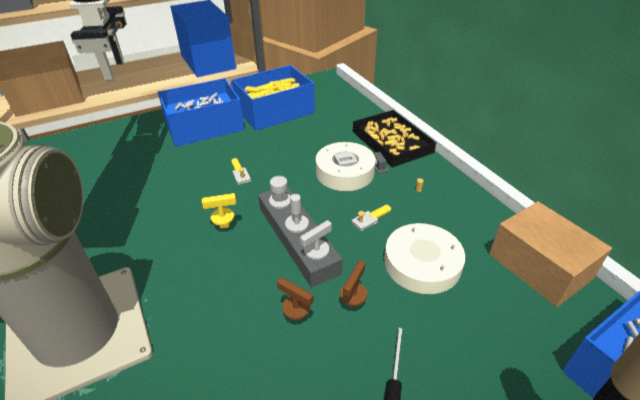

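```bash
python3 - <<'E'
from h import *
p=shot('top'); im=p['img'][:,:,::-1]
a=cv2.resize(im[205:260,310:420],None,fx=7,fy=5.2*7/5.2,interpolation=cv2.INTER_CUBIC)[:380]
b=cv2.resize(im[115:175,205:275],None,fx=5,fy=5,interpolation=cv2.INTER_CUBIC)
c=np.zeros((600,780,3),np.uint8); c[:a.shape[0],:a.shape[1]]=a[:, :780]; 
b=b[50:250]; c[390:390+b.shape[0],:b.shape[1]]=b
cv2.imwrite('pics/crop.png',c)
for d in robot.masks_of(p,'key_grip'):
    m=d['pixels'].astype(np.uint8); print(d['confidence'],np.round(d['point']),m.sum(),cv2.minAreaRect(cv2.findNonZero(m)))
for d in robot.masks_of(p,'bolt')[:2]:
    print('bolt',d['confidence'],d['point'],d['pixels'].sum())
s=shot('side')
k=[d for d in robot.pinpoint(s,'key_grip')]
E
```

```text
0.75 [346. 232.] 421 ((348.3534851074219, 229.5086212158203), (20.22119140625, 26.392597198486328), 23.198591232299805)
0.7 [401. 225.] 460 ((400.1600036621094, 226.12002563476562), (31.200000762939453, 20.80000114440918), 36.869895935058594)
0.63 [390. 271.] 454 ((393.5, 271.5), (21.0, 29.0), 90.0)
0.61 [259. 291.] 506 ((257.239990234375, 293.32000732421875), (24.000003814697266, 29.200002670288086), 53.13010025024414)
```

View pics/crop.png

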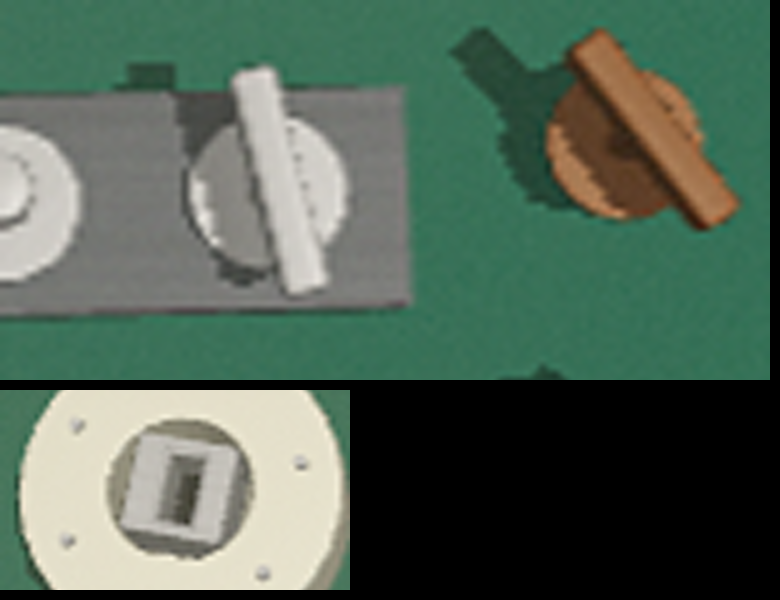

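```bash
cat >> h.py <<'E'
def st():
    s=robot.read_state(); M=R.from_rotvec(s['orientation']).as_matrix()
    yaw=np.degrees(np.arctan2(M[1,1],M[0,1])); return s,M,yaw
def to(xyz,yaw=None):
    s,M,y=st(); d=M.T@(np.array(xyz)-s['tool_pos'])*100
    print('t %.2f'%s['t'],'pos',s['tool_pos'].round(4),'yaw %.1f'%y,'op %.4f'%s['opening'],'F',np.round(s['force'],1),'Mz',round(s['wrist_torque'][2],2),'q6 %.2f'%s['q'][5],'tilt',M[:,2].round(3))
    print('shift cm',d.round(2), 'turn z', None if yaw is None else round(y-yaw,1))
E
python3 - <<'E'
from h import *
p=shot('top')
a,b=at(p,(346.4,215.7),.103),at(p,(354,245.7),.103); d=a-b
print((a+b)/2,np.linalg.norm(d),np.degrees(np.arctan2(d[1],d[0])))
f=lambda u,v:at(p,(205+u/5,125+v/5),.047)
c=[f(150,43),f(240,62),f(215,155),f(125,137)]
print(np.mean(c,0)); e=c[0]-c[3]+c[1]-c[2]; print(np.degrees(np.arctan2(e[1],e[0])),np.linalg.norm(e)/2)
e=c[0]-c[1]+c[3]-c[2]; print(np.degrees(np.arctan2(e[1],e[0]))-90)
to([.443,-.06,.19],104)
E
```

```text
[ 0.44250825 -0.06244855  0.103     ] 0.06515593390723688 12.611416412301592
[0.64963258 0.17884981 0.047     ]
-14.089011322872954 0.04578577866153969
-12.924422468318454
t 0.70 pos [0.2112 0.5616 0.1984] yaw 69.4 op 0.0927 F [0.1 0.2 0.2] Mz -0.08 q6 -0.09 tilt [ 0.  0. -1.]
shift cm [-43.58 -50.02   0.84] turn z -34.6
```

```bash
r='x'; python3 -m jog '[[[0,0,0,-2.6,-3,0,5],[0,0,0,-2.6,-3,0,5],[0,0,0,-2.6,-3,0,5],[0,0,0,-2.6,-3,0,5],[0,0,0,-2.6,-3,0,5]]]' 40; python3 -m jog '[[[0,0,0,-2.6,-3,0,5],[0,0,0,-2.6,-3,0,5],[0,0,0,-2.6,-3,0,5],[0,0,0,-2.6,-3,0,5],[0,0,0,-2.6,-3,0,5]]]'; python3 -m jog '[[[0,0,0,-2.6,-3,0,5],[0,0,0,-2.6,-3,0,5],[0,0,0,-2.6,-3,0,5],[0,0,0,-2.6,-3,0,5],[0,0,0,-2.6,-3,0,5]]]';python3 -m jog '[[[0,0,-7,-2.6,-3,0,5],[0,0,-7,0,0,0,5],[0,0,-7,0,0,0,5],[0,0,-7,0,0,0,5],[0,0,-6,0,0,0,5]]]'
python3 - <<'E'
from h import *
to([.443,-.06,.19],103)
p=shot('wrist','w1.png'); print(p['extrinsics'].round(3).tolist())
for d in robot.pinpoint(p,'key_grip')[:4]: print(d['confidence'],np.round(d['point'],1),at(p,d['point'],.092).round(4))
E
```

```text
t: 1.12
tool_pos: [0.2803, 0.3739, 0.1983]
orientation: [0.561, 3.091, 0.0]
force: [1.1, -0.2, -0.2]
opening: 0.0643
t: 1.53
tool_pos: [0.3492, 0.1876, 0.1987]
orientation: [0.561, 3.09, 0.001]
force: [1.1, -0.5, 0.5]
opening: 0.0499
t: 1.95
tool_pos: [0.4182, 0.001, 0.1988]
orientation: [0.562, 3.09, 0.0]
force: [0.9, -0.1, -0.6]
opening: 0.05
t: 2.37
tool_pos: [0.4304, -0.0307, 0.1984]
orientation: [-0.355, 3.121, 0.0]
force: [-0.7, 0.2, -0.3]
opening: 0.0499
t 2.37 pos [ 0.4304 -0.0307  0.1984] yaw 103.0 op 0.0499 F [-0.7  0.2 -0.3] Mz 0.0 q6 -1.99 tilt [ 0.  0. -1.]
shift cm [-0.57 -3.14  0.84] turn z -0.0
[[-0.224, -0.934, -0.278, 0.353], [0.975, -0.215, -0.063, -0.048], [-0.001, -0.285, 0.958, 0.384], [0.0, 0.0, 0.0, 1.0]]
0.84 [221.3  89.5] [ 0.3509 -0.1458  0.092 ]
0.72 [286.4 197.9] [ 0.4438 -0.0637  0.092 ]
0.62 [182.1 187.1] [ 0.4569 -0.174   0.092 ]
```

View pics/w1.png

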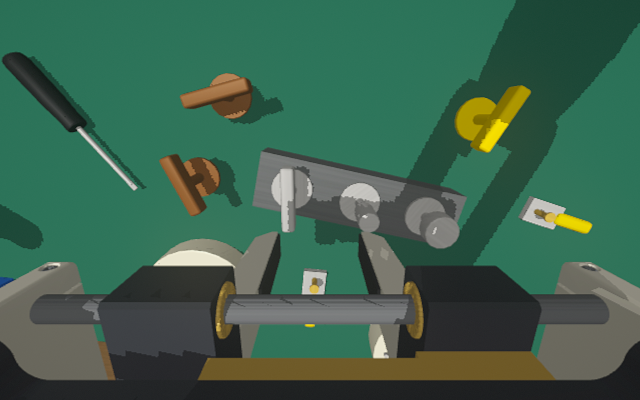

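```bash
python3 - <<'E'
from h import *
p=shot('wrist')
a,b=at(p,(290,170),.103),at(p,(287.5,231),.103); d=a-b
print((a+b)/2,np.linalg.norm(d),np.degrees(np.arctan2(d[1],d[0])))
to([.443,-.0615,.073],103)
E
```

```text
[ 0.44360205 -0.05975101  0.103     ] 0.06628832138420292 -171.27323201200434
t 2.52 pos [ 0.4303 -0.0302  0.1985] yaw 102.5 op 0.0497 F [-0.6  0.2  0.7] Mz 0.0 q6 -1.98 tilt [ 0.  0. -1.]
shift cm [-0.56 -3.33 12.55] turn z -0.5
```

```bash
python3 -m jog '[[[0,0,1,-0.55,-3.2,0,5],[0,0,0,0,0,4,5],[0,0,0,0,0,4,5],[0,0,0,0,0,2.5,5],[0,0,0,0,0,2,5]]]'; python3 -m jog '[[[0,0,0,0,0,0,5],[0,0,0,0,0,0,0],[0,0,0,0,0,0,0],[0,0,0,0,0,0,0],[0,0,0,0,0,0,0]]]' 40
python3 - <<'E'
from h import *
to([.443,-.0615,.073],103)
E
```

```text
t: 2.93
tool_pos: [0.441, -0.0598, 0.0704]
orientation: [0.312, -3.123, -0.002]
force: [-0.1, -0.3, 0.3]
opening: 0.0502
t: 3.35
tool_pos: [0.4442, -0.0605, 0.0753]
orientation: [-0.318, 3.122, -0.002]
force: [0.8, 0.2, 0.5]
opening: 0.0282
t 3.35 pos [ 0.4442 -0.0605  0.0753] yaw 101.6 op 0.0282 F [0.8 0.2 0.5] Mz -0.03 q6 -2.02 tilt [ 0.003 -0.001 -1.   ]
shift cm [ 0.14 -0.07  0.23] turn z -1.4
```

```bash
python3 -m jog '[[[0,0,0,0,0,0,0],[0,0,0,0,0,0,0],[0,0,0,0,0,0,0],[0,0,0,0,0,0,0],[0,0,0,0,0,0,0]]]' 50; python3 -m jog '[[[0,0,0,0,0,-1,0],[0,0,0,0,0,-2.5,0],[0,0,0,0,0,-4,0],[0,0,0,0,0,-2.5,0],[0,0,0,0,0,0,0]]]'
python3 - <<'E'
from h import *
to([.65,.178,.175],75)
ims=[shot('side')['img'],shot('wrist')['img']]
cv2.imwrite('pics/g.png',np.hstack([i[:,:,::-1] for i in [ims[0][100:360,180:500],ims[1][100:360,160:480]]]))
E
```

```text
t: 3.77
tool_pos: [0.4434, -0.0605, 0.0741]
orientation: [-0.319, 3.124, -0.001]
force: [0.0, -2.0, 4.4]
opening: 0.0137
t: 4.18
tool_pos: [0.4457, -0.0608, 0.1798]
orientation: [-0.319, 3.117, -0.004]
force: [1.5, 0.1, -0.7]
opening: 0.0131
t 4.18 pos [ 0.4457 -0.0608  0.1798] yaw 101.7 op 0.0131 F [ 1.5  0.1 -0.7] Mz -0.01 q6 -2.02 tilt [ 0.008 -0.002 -1.   ]
shift cm [-24.84  19.25   0.61] turn z 26.7
```

View pics/g.png

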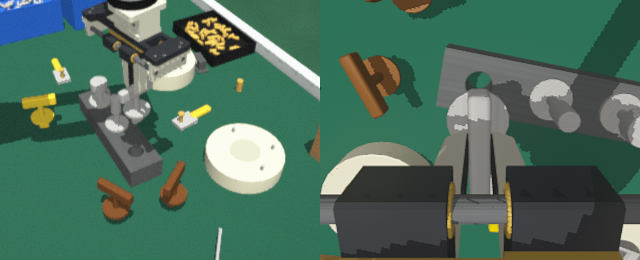

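```bash
python3 -m jog '[[[0,0,0,-3,2.2,0,0],[0,0,0,-3.1,2.4,0,0],[0,0,0,-3.1,2.4,0,0],[0,0,0,-3.1,2.4,0,0],[0,0,0,-3.1,2.4,0,0]]]'; python3 -m jog '[[[0,0,5,-3.1,2.4,0,0],[0,0,5,-3.1,2.4,0,0],[0,0,5,-3.1,2.4,0,0],[0,0,5,-2,0,0,0],[0,0,5,-1,0,0,0]]]'; python3 -m jog '[[[0,0,0,0,0,0,0],[0,0,0,0,0,0,0]]]'
python3 - <<'E'
from h import *
to([.653,.178,.16],76.5)
p=shot('wrist','w2.png')
for d in robot.pinpoint(p,'slot')[:4]: print(d['confidence'],np.round(d['point'],1),at(p,d['point'],.047).round(4))
for d in robot.pinpoint(p,'key_grip')[:2]: print(d['confidence'],np.round(d['point'],1),at(p,d['point'],robot.read_state()['tool_pos'][2]+.019).round(4))
p=shot('side')
for d in robot.pinpoint(p,'slot')[:4]: print(d['confidence'],np.round(d['point'],1),at(p,d['point'],.047).round(4))
E
```

```text
t: 4.7
tool_pos: [0.5688, 0.0881, 0.1704]
orientation: [0.319, -3.121, -0.0]
force: [0.4, -1.3, -1.6]
opening: 0.013
t: 5.12
tool_pos: [0.6831, 0.1678, 0.1689]
orientation: [-0.367, -3.115, 0.002]
force: [0.2, -0.7, -3.3]
opening: 0.0137
t: 5.28
tool_pos: [0.6818, 0.1657, 0.17]
orientation: [-0.361, -3.116, 0.002]
force: [0.1, 0.1, -2.0]
opening: 0.013
t 5.28 pos [0.6818 0.1657 0.17  ] yaw 76.8 op 0.0130 F [ 0.1  0.1 -2. ] Mz 0.05 q6 -1.17 tilt [-0.005 -0.001 -1.   ]
shift cm [3.08 0.54 1.02] turn z 0.3
0.76 [326.8 160.2] [0.6517 0.1814 0.047 ]
0.86 [319.8 241.6] [0.6795 0.167  0.1914]
0.79 [347.5 159.1] [0.6529 0.1691 0.047 ]
```

View pics/w2.png

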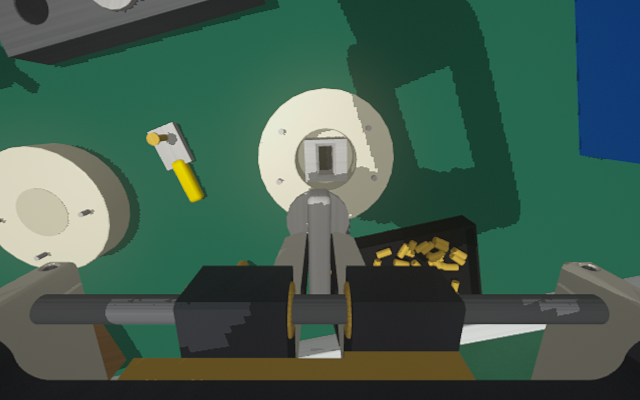

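```bash
python3 -m jog '[[[0,0,0,3.13,0.73,0,0],[0,0,0,0,0,2,0],[0,0,0,0,0,2,0],[0,0,0,0,0,1.5,0],[0,0,0,0,0,0,0]]]'
python3 - <<'E'
from h import *
to([.653,.180,.075],76.5)
a=shot('wrist');b=shot('side'); t=shot('top')
for p,n in((a,'w'),(b,'s'),(t,'t')):
  for l in('slot','key_tip','key_grip'):
    z={'slot':.047,'key_tip':.056,'key_grip':robot.read_state()['tool_pos'][2]+.019}[l]
    for d in robot.pinpoint(p,l)[:2]: 
        x=at(p,d['point'],z); print(n,l,d['confidence'],np.round(d['point'],1),x.round(4))
f=lambda p,r:cv2.resize(p['img'][r[0]:r[0]+100,r[1]:r[1]+130,::-1],None,fx=3,fy=3,interpolation=cv2.INTER_CUBIC)
w=f(a,(140,260));s=f(b,(95,285));tt=f(t,(95,180))
cv2.imwrite('pics/h.png',np.vstack([np.hstack([w,s]),np.hstack([tt,tt*0])]))
E
```

```text
t: 5.95
tool_pos: [0.6515, 0.1798, 0.1144]
orientation: [-0.363, -3.115, 0.003]
force: [0.1, -0.1, -2.7]
opening: 0.0133
t 5.95 pos [0.6515 0.1798 0.1144] yaw 76.7 op 0.0133 F [ 0.1 -0.1 -2.7] Mz 0.03 q6 -1.15 tilt [-0.006 -0.001 -1.   ]
shift cm [-0.16  0.06  3.93] turn z 0.2
w key_grip 0.91 [318.7 241.3] [0.6472 0.1808 0.1395]
s slot 0.55 [345.6 154.7] [0.6584 0.1878 0.047 ]
s key_tip 0.98 [223.1 227. ] [0.3016 0.075  0.056 ]
s key_tip 0.92 [296.  318.3] [ 0.3392 -0.1931  0.056 ]
s key_grip 0.92 [352.9 279.1] [ 0.4282 -0.2233  0.1388]
s key_grip 0.79 [217.6 202.2] [0.2982 0.0568 0.1388]
t slot 0.41 [238.1 139.2] [0.6632 0.1869 0.047 ]
t key_grip 0.87 [404.3 223. ] [ 0.4534 -0.1702  0.1379]
t key_grip 0.51 [254.8 291.9] [0.3212 0.1331 0.1379]
```

View pics/h.png

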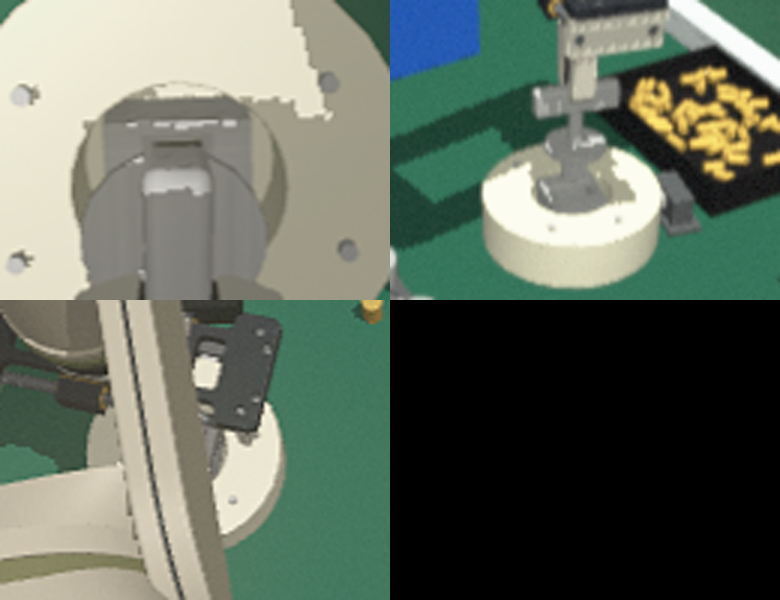

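```bash
python3 -m jog '[[[0,0,0,-0.1,0,0.6,0],[0,0,0,0,0,0.6,0],[0,0,0,0,0,0.6,0],[0,0,0,0,0,0.6,0],[0,0,0,0,0,0,0]]]'
python3 - <<'E'
from h import *
to([.653,.180,.075],76.5)
E
```

```text
t: 6.97
tool_pos: [0.6541, 0.1798, 0.0917]
orientation: [-0.364, -3.117, 0.002]
force: [0.6, 0.6, -2.3]
opening: 0.0135
t 6.97 pos [0.6541 0.1798 0.0917] yaw 76.7 op 0.0135 F [ 0.6  0.6 -2.3] Mz 0.02 q6 -1.15 tilt [-0.004 -0.001 -1.   ]
shift cm [ 0.1  -0.    1.67] turn z 0.2
```

```bash
python3 -m jog '[[[0,0,0,0,0,0.6,0],[0,0,0,0,0,0.6,0],[0,0,0,0,0,0.4,0],[0,0,0,0,0,0.1,0],[0,0,0,0,0,0,0]]]'
python3 - <<'E'
from h import *
to([.653,.180,.075],76.5)
E
```

```text
t: 7.38
tool_pos: [0.6553, 0.18, 0.0769]
orientation: [-0.365, -3.12, 0.0]
force: [-0.8, 0.4, -2.0]
opening: 0.0134
t 7.38 pos [0.6553 0.18   0.0769] yaw 76.7 op 0.0134 F [-0.8  0.4 -2. ] Mz 0.0 q6 -1.15 tilt [-0.001 -0.    -1.   ]
shift cm [ 0.22 -0.05  0.19] turn z 0.2
```

```bash
python3 -m jog '[[[0,0,0,0,0,0.15,0],[0,0,0,0,0,0.1,0],[0,0,0,0,0,0.1,0],[0,0,0,0,0,0,0]]]'
python3 - <<'E'
from h import *
to([.653,.180,.075],76.5)
p=shot('side')
cv2.imwrite('pics/i.png',cv2.resize(p['img'][85:205,270:430,::-1],None,fx=4,fy=4,interpolation=cv2.INTER_CUBIC))
E
```

```text
t: 7.72
tool_pos: [0.6564, 0.1799, 0.0762]
orientation: [0.365, 3.118, 0.0]
force: [-3.9, -2.9, 8.3]
opening: 0.0131
t 7.72 pos [0.6564 0.1799 0.0762] yaw 76.7 op 0.0131 F [-3.9 -2.9  8.3] Mz 0.01 q6 -1.15 tilt [ 0.002 -0.    -1.   ]
shift cm [ 0.33 -0.07  0.12] turn z 0.2
```

View pics/i.png

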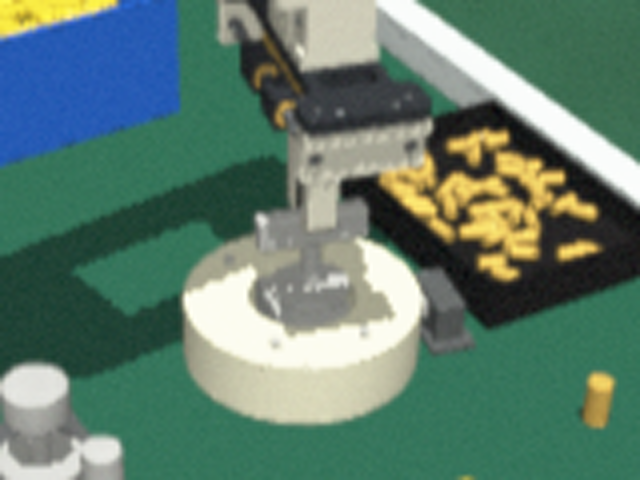

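```bash
python3 -m jog '[[[0,0,6,0.1,0,0,0],[0,0,6,0,0,0,0],[0,0,6,0,0,0,0],[0,0,6,0,0,0,0],[0,0,6,0,0,0,0]]]'; python3 - <<'E'
from h import *
to([.653,.180,.075],-13)
E
```

```text
t: 8.18
tool_pos: [0.6556, 0.181, 0.0761]
orientation: [1.166, 2.915, 0.003]
force: [-2.3, 0.8, 7.5]
opening: 0.0133
t 8.18 pos [0.6556 0.181  0.0761] yaw 46.4 op 0.0133 F [-2.3  0.8  7.5] Mz 0.08 q6 -0.62 tilt [ 0.003  0.001 -1.   ]
shift cm [ 0.12 -0.25  0.11] turn z 59.4
```

```bash
python3 -m jog '[[[0,0,6,0,0,0,0],[0,0,6,0,0,0,0],[0,0,6,0,0,0,0],[0,0,6,0,0,0,0],[0,0,6,0,0,0,0]]]';python3 -m jog '[[[0,0,6,0,0,0,0],[0,0,6,0,0,0,0],[0,0,6,0,0,0,0],[0,0,6,0,0,0,0],[0,0,0,0,0,0,0]]]'; python3 - <<'E'
from h import *
to([.653,.180,.075],-15)
E
```

```text
t: 8.6
tool_pos: [0.6556, 0.1801, 0.0762]
orientation: [1.881, 2.513, 0.002]
force: [-3.9, -2.5, 8.7]
opening: 0.0133
t: 9.02
tool_pos: [0.6551, 0.1795, 0.0763]
orientation: [2.365, 2.065, 0.001]
force: [-5.9, -4.6, 11.2]
opening: 0.0132
t 9.02 pos [0.6551 0.1795 0.0763] yaw -7.7 op 0.0132 F [-5.9 -4.6 11.2] Mz -0.03 q6 0.33 tilt [ 0.001 -0.001 -1.   ]
shift cm [ 0.02 -0.22  0.13] turn z 7.3
```

```bash
python3 -m jog '[[[0,0,6,0,0,0,0],[0,0,0,0,0,0,0],[0,0,0,0,0,-0.1,0],[0,0,0,0,0,0,0]]]'; python3 -m jog '[[[0,0,0,0,0,0,4],[0,0,0,0,0,0,5],[0,0,0,0,0,0,5],[0,0,0,0,0,0,5],[0,0,0,0,0,0,5]]]'; python3 - <<'E'
from h import *
to([.653,.180,.075],-15)
E
```

```text
t: 9.35
tool_pos: [0.6548, 0.1794, 0.0764]
orientation: [2.464, 1.947, -0.0]
force: [-4.7, -4.2, 6.2]
opening: 0.0133
t: 9.77
tool_pos: [0.6546, 0.1804, 0.0748]
orientation: [-2.464, -1.949, -0.0]
force: [-0.4, 0.7, 0.7]
opening: 0.0419
t 9.77 pos [0.6546 0.1804 0.0748] yaw -13.3 op 0.0419 F [-0.4  0.7  0.7] Mz -0.0 q6 0.43 tilt [ 0.  0. -1.]
shift cm [-0.08 -0.15 -0.02] turn z 1.7
```

```bash
python3 -m jog '[[[0,0,0,0,0,-1,5],[0,0,0,0,0,-3,5],[0,0,0,0,0,-4,5],[0,0,0,0,0,-4,5],[0,0,0,-4,0,0,5]]]'; python3 -m jog '[[[0,0,0,-4,0,0,5],[0,0,0,-4,0,0,5],[0,0,0,-4,0,0,5],[0,0,0,-4,0,0,5],[0,0,0,-4,0,0,5]]]';  python3 - <<'E'
from h import *
to([.653,.180,.075],-15)
a=shot('top');b=shot('side')
for p,z in((a,.094),(b,.094)):
  for d in robot.pinpoint(p,'key_grip')[:6]: print(d['confidence'],np.round(d['point'],1),at(p,d['point'],z).round(4))
f=lambda p,r:cv2.resize(p['img'][r[0]:r[0]+100,r[1]:r[1]+96,::-1],None,fx=4,fy=4,interpolation=cv2.INTER_CUBIC)
cv2.imwrite('pics/z.png',np.hstack([f(a,(95,195)),f(b,(100,300))]))
E
```

```text
t: 10.18
tool_pos: [0.6506, 0.1475, 0.2072]
orientation: [2.454, 1.951, 0.025]
force: [2.4, -0.8, 3.1]
opening: 0.0499
t: 10.6
tool_pos: [0.5987, -0.0548, 0.1959]
orientation: [2.463, 1.949, 0.001]
force: [0.9, -0.2, 0.8]
opening: 0.0498
t 10.60 pos [ 0.5987 -0.0548  0.1959] yaw -13.3 op 0.0498 F [ 0.9 -0.2  0.8] Mz -0.01 q6 0.06 tilt [ 0.001 -0.    -1.   ]
shift cm [24.1  -0.13 12.1 ] turn z 1.7
0.86 [256.5 294.1] [0.3141 0.136  0.094 ]
0.85 [235.8 136.4] [0.6554 0.1831 0.094 ]
0.94 [356.1 278.1] [ 0.4543 -0.1939  0.094 ]
0.91 [296.2 288.2] [ 0.3552 -0.1644  0.094 ]
0.81 [344.7 139.7] [0.6536 0.1864 0.094 ]
0.67 [217.2 198.3] [0.3108 0.1223 0.094 ]
```

View pics/z.png

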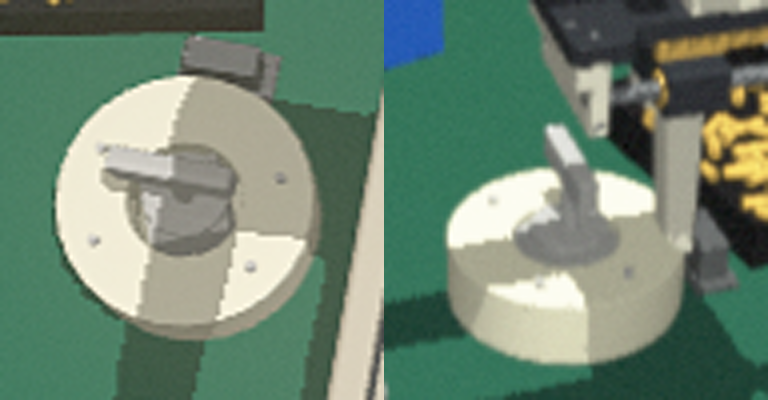

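```bash
python3 - <<'E'
from h import *
a=shot('top');b=shot('side')
g=np.array([.654,.18,.094]); u=np.array([np.cos(np.radians(76.7)),np.sin(np.radians(76.7)),0])
for p,o in((a,(195,95)),(b,(300,100))):
    for X in (g+u*.035+[0,0,.011],g-u*.035+[0,0,.011],[.654,.18,.053]):
        q=(np.array(proj(p,X))-o)*4; print(q.round())
q=lambda x,y:at(a,(195+x/4,95+y/4),.105)
d=q(106,155)-q(232,172);print(np.degrees(np.arctan2(d[1],d[0])),np.linalg.norm(d))
E
```

```text
[103. 149.]
[227. 175.]
[182. 189.]
[169. 119.]
[203. 180.]
[183. 219.]
81.05801415300341 0.06963821529136247
```

```bash
python3 - <<'E'
from h import *
robot.close_job(); print(robot.read_state()['t'])
E
```

```text
the job is handed in; nothing more can be done
the job is handed in; nothing more can be done
```

I took the steel T-key from the rack and pushed it fully home in the slot. I then turned it about 90° clockwise, let go, backed off and handed the job in at about 11 s of robot time.

- **Key fully in:** before turning, the tip was about 29 mm below the slot mouth, with an upward contact force of about 8 N. The side view showed the collar on the core.
- **After letting go:** the bar ends in the top view matched an upright, fully seated key to within about 2 pixels. The side view agreed roughly. The gripper was about 24 cm away, touching nothing.
- **Bolt not measured directly:** I estimate it is drawn about 11–12 mm, from the 90° turn less at most 25° of play. The torque reading stayed near zero, so it gave no separate confirmation.
- **Small disagreement:** the bar angle read 81° in the top picture against 77° from the arm. I put this down to picture reading error; 4° is worth less than 1 mm of bolt travel.

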